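Pin the wheel-drilling jig shut and hold it

TASK

Get the large toy wheel ready for drilling its lug holes: take the largest of the loose wooden wheels from the card and set it flat down on the base of the hinged drilling jig, over the jig's post, then fold the jig's lid down over it. Take the steel locating pin out of the wooden bit block and push it straight down through the lid's steel bushing into the hole in the base, until its collar bears on the bushing and presses the sprung lid fully shut; the lid lifts again when let go, so finish while still gripping the pin and pressing it down, ready for someone else to drill. Leave everything else lying where it is.

Things in the scene. Friction and masses are not known exactly. Their poses are not given: they have to be found in the camera images.
- jig: Plywood wheel-drilling jig, screwed to the bench. Origin: on the bench below its post's axis; z up, x from pin hole over post to hinge. Base 190 x 120 x 18 mm (x -85 to +105). On it: a steel post at the middle; a front block (x -81 to -39, y +-55, top 38.5 mm above the bench) with the pin hole; a like rear block (x +72 to +105) with the hinge. Around the post it is open to both sides in y.
- post_foot (a point): Foot of the post, on the jig's base plate (18 mm above the bench), on the post's axis; axes as the jig's. The post is a 9 mm steel rod, 30 mm tall above the base plate, its last 6 mm tapered.
- base_hole (a point): Centre of the mouth of the pin hole in the top of the front block, 38.5 mm above the bench; 60 mm from the post towards the jig's -x. Hole 13 mm, straight through block and base (38.5 mm deep). Two small steel spring lifters stand up 8.5 mm from the block, 38 mm to either side of the hole (jig's y); pressed in they are flush.
- hinge_line (a point): Middle of the hinge axis (parallel to the jig's y), 85 mm from the post towards the jig's +x and 38.5 mm above the bench, level with the underside of the shut lid.
- lid (a joint): Angle of the jig's plywood lid, rad: 0 fully shut and level, 1.57 upright, stop at 2.0 (leaning back, to the jig's +x). Starts open at 1.75 to 1.95. Damped: pushed a little past upright, it sinks by itself in about 1 s and rests on spring lifters, ajar at about 0.05. From there about 7 N at its pin hole shuts it; let go, it lifts again. Shut, its underside is 0.5 mm above the large wheel.
- lid_hole (a point): Centre of the mouth of the lid's pin hole, on top of the steel bushing, a flange ring 36 mm across that stands 3 mm proud of the lid's top face; 145 mm from the hinge axis; axes as the lid's. The 13 mm hole goes on through the lid, 15 mm in all. With the lid shut it lies straight above base_hole, 53.5 mm above the bench; with the lid ajar about 7 mm higher.
- lid_edge (a point): Middle of the lid's free edge (half way through its thickness), 167 mm from the hinge axis. The lid is 0.25 kg, 12 mm thick, 110 mm wide in the jig's y, reaching from 5 to 167 mm from the hinge axis. Frame turns with the lid: x from free edge to hinge, z from its underside to its top face. Open, it stands up to 205 mm above the bench.
- wheel: The large wooden toy wheel: a plain disc 50 mm across, 20 mm thick, with a 12 mm through hole; about 28 g. Lies flat on the card. Origin: centre of its underside; z up along its axis.
- card: Sheet of white card on the bench, 190 x 180 mm, 2 mm thick, fixed; the three wheels lie on it, about 100 mm apart, in varying places. It may be on either side of the jig. Origin: centre of its underside.
- bit_block: Wooden bit block, 130 (x) x 46 (y) x 52 mm high, fixed. The locating pin stands in a 13 mm hole, 48 mm deep, 40 mm from the centre towards the block's -x; drill bits stand up to 44 mm out of its +x half. It may be on either side of the jig. Origin: centre of its underside.
- pin: Steel locating pin, upright in the bit block, 120 g, 83 mm long. From its lower end: shank 10 mm thick and 46 mm long with a 5 mm tapered nose; collar 26 mm across and 5 mm thick; round grip 20 mm across and 32 mm tall. Origin: centre of the nose's lower end; z up along the pin. Fully home in the shut jig its nose is 7.5 mm above the bench.
- pin_collar (a point): Underside of the pin's collar, on the pin's axis, 46 mm above its lower end; it stands on the block's top (52 mm above the bench) at the start.
- small_wheel_a: Bystander: small wooden wheel, 36 mm across, 14 mm thick, 8 mm hole, on the card. Origin: centre of its underside.
- small_wheel_b: Bystander: another such small wheel, on the card. Origin: centre of its underside.
- sanding_block: Bystander: wooden sanding block 100 x 63 x 30 mm with dark red sandpaper beneath, between robot and jig. Origin: centre of its underside.
- toy_truck: Bystander: bare wooden toy truck without wheels, 120 x 50 x 64 mm high, beyond the jig. Origin: centre of its underside.
- glue_bottle: Bystander: white bottle standing beyond the jig, 52 mm across, 140 mm tall. Origin: centre of its underside.
- hammer: Bystander: hammer lying across the far side of the bench, 260 mm long. Origin: on the bench, under the tool.
- try_square: Bystander: try square lying beyond the jig on the left, stock 100 x 18 x 16 mm, blade 150 x 30 mm. Origin: under the middle of the stock.
Mind the look-alikes: they are no part of the job. Leave any black look-alike of the wheel alone.

How it is judged:
By the outcome, as a careful person would: the job done as asked, in the order asked, and still so for the second after the job is handed in, while the arm keeps its last pose, push and grip.
It also fails if it takes over 70 s, if anything falls off the work surface, if the arm or the gripper's body presses on something with over 40 N, if the wrist force passes 120 N, or if a joint passes its speed limit or range.

ROBOT

A 6-joint arm with a two-finger parallel gripper is mounted at the origin on the work surface. World frame = base frame: x ahead of the robot, y to its left, z up, the work surface at z = 0. Lengths are in m, angles in rad, forces in N, time in s.
With the tool pointing down it reaches from about 0.275 to 0.725 m from the base axis. Payload 15.9 kg.
Tool frame: the origin (TCP) lies midway between the tips of the shut fingers; the grasp point (between the pads) lies 19 mm behind it; z points along the fingers, x is the direction in which the jaws open and shut, and the axes are right-handed (so a half turn about z gives the same grasp; the last joint's range is limited). The gripper opens to 85 mm and grips with 20 to 120 N. Pads are 22 mm wide; open, the fingers measure 114 mm over their backs; the gripper's body (76 mm by 85 mm) begins 54 mm behind the grasp point. The pads swing forward as they close: fully open they stand 13 mm farther back than shut.
Start: joints at [1.119, 0.213, -0.034, 1.323, 0, 1.571], TCP at [0.218, 0.45, 0.231] pointing down, gripper open.
Joint ranges: [-2.98, 2.98], [-0.74, 1.72], [-1.14, 1.35], [-2.1, 2.04], [-1.57, 1.44], [-3.14, 3.14]. Speed limits (rad/s): [1.89, 1.89, 2.39, 2.57, 3.14, 3.14].

INTERFACE

Orientations are given as a rotation vector (axis times angle).
In Python, from rig import arm, cams gives the robot as it stands.
- The arm moves only by the shell command python3 -m creep 'ROWS'. ROWS is JSON, a list that holds one entry, the list of rows, each a list of 5 numbers: the closure, from 0 (fully open) to 1 (shut), then the shift along the tool's x, y, z in mm, then the turn about the tool's z in degrees. In form: [[[hand, tx, ty, tz, roll], ...]]. A call has 1 to 5 rows; each row shifts and turns the commanded pose from where the row before left it, along the tool's axes as they then stand; what a row does not reach is not made up. A row lasts 1/8 s, in which the tool goes at most 62.5 mm and 10.7 degrees, less where a joint would pass 70% of its speed; a pose out of reach is approached as far as the arm can. A call is refused whole if a number of a shift passes 62.5 or a number of a turn 10.7, either way. A call with a gripper value outside its range is refused whole. The fingers move at their own pace and stop on an object; the grip force is fixed at half the most. Time passes only in rows, so rows that do not move let the fingers close. It gives the time, the measured TCP pose, the force and the opening at its end, in the units of the state.
- arm.observe(): the state, without advancing time (a new reading comes with each control period).
- cams.read_camera(name): name is "scene" or "top"; returns (picture, depth): 480x640x3 uint8, red, green, blue; 480x640 float32, m along the optical axis (not along the pixel's ray), 0 where there is no reading.
- cams.get_calibration(name): a dict with "K" (3x3 intrinsics, pixels), "dist_coeffs" ([k1, k2, p1, p2, k3] as OpenCV has them; the pictures are not rectified), "cam_to_world" (4x4, takes a point from camera to world coordinates). Camera axes: x right, y down, z forward; pixel columns grow to the right and rows downward; lengths in m; the calibration is good to about 2 mm. A picture is of the moment at which its call begins. get_calibration takes no time and is no camera call.
- arm.close_job(): hands the job in, once; it reports no verdict.
Trained networks look in the newest picture that a camera, given by its name, has taken for a name from the list of things; names that differ only in an ending like _2 or _b are one class to them, and where a whole thing is asked for, a point or a joint stands for the part that bears it (a point fixed in the world has none). Each returns a list of dicts, best first, with "score" (0 to 1); they miss things now and then, are a little off and sometimes report something else, mostly with a low value. They report only what shows in the picture. A call takes as long as a camera call. They do not tell look-alikes from the thing itself.
- cams.cut_out(camera, thing): "mask" (480x640 bool, what is visible of it) and "box" ([left, top, right, bottom] in pixels, round what is visible of it).
The state is a dict: "t": time; "qpos": joint angles; "qvel": joint speeds; "joint_efforts": joint torques, N m; "ee_pos": TCP position; "eef_rot": TCP orientation; "contact_force": force on the tool from outside, world axes, zero at the start; "torque": the same for the moment, N m; "width": finger opening in m.
Only numpy, scipy, OpenCV 4.12 (cv2) and the standard library are available. Lean on these libraries where they do the work, as an engineer would, in place of code of your own. Each camera call takes 0.05 s, during which the arm holds its last target. There are 200 camera calls.

## Working session

There is one attempt and no reset: what is moved stays moved. The work goes in short steps, Python scripts to look and compute and a shell command to move; the robot and the scene stay as the last step left them, time stands still between calls to the robot, and variables do not carry over. Pictures are saved under pics/ and viewed, on a budget of 10 in all, crops included, one or two more only if the job needs it, and the job is handed in when it is done.

```bash
mkdir -p pics; ls; cat > h.py <<'E'
import numpy as np, cv2
from rig import arm, cams
from scipy.spatial.transform import Rotation as R
def unproj(cam, uv, depth=None, z=None):
    c=cams.get_calibration(cam);K=np.array(c["K"]);T=np.array(c["cam_to_world"])
    uv=np.asarray(uv,float).reshape(-1,2)
    n=cv2.undistortPoints(uv.reshape(-1,1,2),K,np.array(c["dist_coeffs"],float))[:,0]
    r=np.c_[n,np.ones(len(n))]
    if depth is not None: return (r*np.asarray(depth).reshape(-1,1))@T[:3,:3].T+T[:3,3]
    d=r@T[:3,:3].T; s=(z-T[2,3])/d[:,2]
    return T[:3,3]+d*s[:,None]
def cloud(cam,mask,D):
    v,u=np.nonzero(mask&(D>0)); return unproj(cam,np.c_[u,v],D[v,u]),np.c_[u,v]
def proj(cam,P):
    c=cams.get_calibration(cam);T=np.linalg.inv(np.array(c["cam_to_world"]))
    return cv2.projectPoints(np.asarray(P,float).reshape(-1,3),cv2.Rodrigues(T[:3,:3])[0],T[:3,3],np.array(c["K"]),np.array(c["dist_coeffs"],float))[0][:,0]
def save(name,img,box=None,s=1):
    if box: img=img[box[1]:box[3],box[0]:box[2]]
    cv2.imwrite("pics/"+name+".png",cv2.resize(img[...,::-1],None,fx=s,fy=s,interpolation=cv2.INTER_CUBIC))
E
python3 - <<'E'
from h import *
print(arm.observe())
for c in ("scene","top"):
    I,D=cams.read_camera(c); save(c+"0",I); print(c,cams.get_calibration(c)["cam_to_world"],cams.get_calibration(c)["K"])
    np.savez("/tmp/"+c+".npz",I=I,D=D)
    for t in ("wheel","small_wheel_a","pin","jig","lid","bit_block","card","post_foot"):
        for r in cams.cut_out(c,t):
            P,_=cloud(c,r["mask"],D)
            print(c,t,round(r["score"],2),np.round(r["box"]),len(P), np.round(np.median(P,0),3) if len(P) else "", np.round(P.min(0),3) if len(P) else "", np.round(P.max(0),3) if len(P) else "")
E
```

```text
pics
{'t': 0.0, 'qpos': array([ 1.11898703e+00,  2.13355774e-01, -3.50536824e-02,  1.32349153e+00,
        8.25040603e-07,  1.57082866e+00]), 'qvel': array([-7.35834054e-04,  1.48155768e-04,  8.31720570e-05,  1.38628945e-03,
        9.21078950e-04, -2.10845751e-04]), 'joint_efforts': array([-2.33972794e-03, -6.86159778e+01,  4.87123454e+01,  1.72231556e-02,
       -3.12328211e-05,  4.19588980e-05]), 'ee_pos': array([0.21815049, 0.44952803, 0.2308185 ]), 'eef_rot': array([ 2.66210563e+00,  1.66706827e+00, -1.47102260e-03]), 'contact_force': array([-0.1025559 ,  0.31233135, -0.1208926 ]), 'torque': array([-0.02161496,  0.0174872 ,  0.01578253]), 'width': 0.08529159782178788}
scene [[ 0.87888096  0.3021917  -0.36911844  1.00071755]
 [ 0.47686669 -0.57746563  0.66267005 -0.79295302]
 [-0.01289982 -0.75842839 -0.65162871  0.84487458]
 [ 0.          0.          0.          1.        ]] [[610.44590365   0.         313.14184381]
 [  0.         610.44590365 247.05477827]
 [  0.           0.           1.        ]]
scene wheel 0.86 [138. 304. 164. 326.] 576 [ 0.359 -0.259  0.018] [ 0.332 -0.281
[... 2625 characters left out ...]
0.068 0.136] [ 0.441  0.011 -0.003] [0.584 0.155 0.192]
top lid 0.55 [298. 129. 415. 177.] 1577 [ 0.784 -0.063  0.023] [ 0.76  -0.217 -0.002] [0.847 0.045 0.03 ]
top bit_block 0.55 [145. 250. 180. 319.] 1818 [0.494 0.295 0.05 ] [ 0.424  0.278 -0.003] [0.556 0.355 0.096]
top card 0.74 [424. 239. 511. 341.] 6853 [ 0.513 -0.329  0.001] [ 0.417 -0.428 -0.005] [ 0.621 -0.233  0.024]
top card 0.39 [239. 248. 301. 310.] 2981 [0.502 0.068 0.136] [ 0.441  0.013 -0.002] [0.585 0.152 0.192]
top card 0.31 [109. 166. 198. 214.] 1254 [0.702 0.351 0.006] [ 0.658  0.266 -0.004] [0.758 0.459 0.02 ]
top post_foot 0.66 [242. 232. 385. 310.] 7892 [ 0.525 -0.004  0.037] [ 0.441 -0.153 -0.004] [0.629 0.129 0.192]
```

View pics/scene0.png

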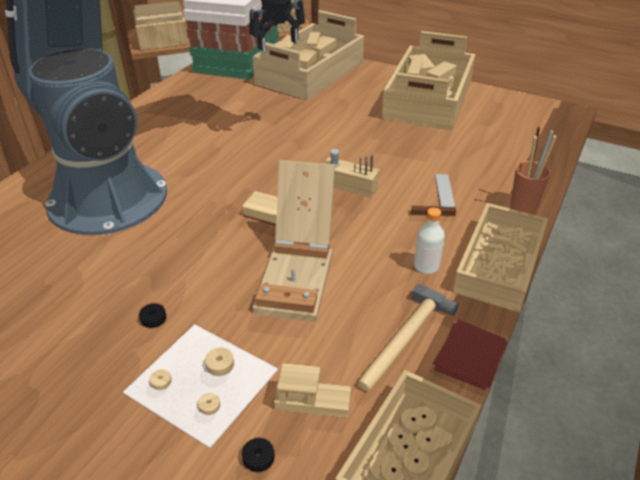

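View pics/top0.png

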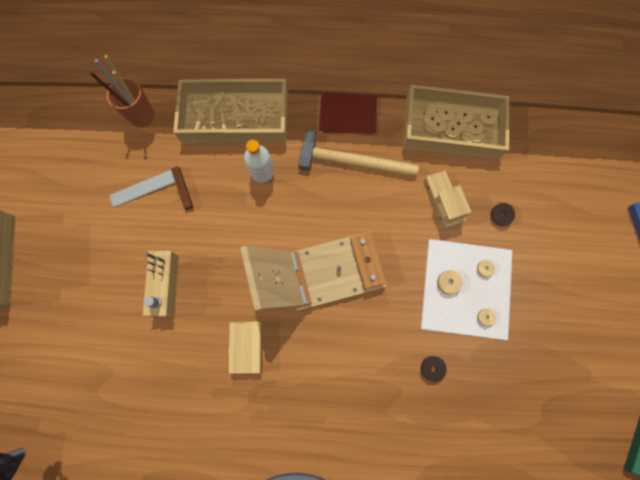

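Scene picture: the wooden large wheel is at top px (450,282) on the card. The possible confusions are black discs at (503,215) and (433,369), small wheels at (486,269) and (487,317), and crate wheels around (460,120). The pin is at top px (152,300), the front block with its hole around (368,262), the post at (338,270), and the lid leans toward +y.

```bash
python3 - <<'E'
from h import *
d=np.load("/tmp/top.npz");I,D=d["I"],d["D"]
c=np.vstack([np.hstack([cv2.resize(I[215:320,230:400],None,fx=4,fy=4,interpolation=cv2.INTER_CUBIC)])])
c2=cv2.resize(I[255:320,425:510],(340,260),interpolation=cv2.INTER_CUBIC)
c3=cv2.resize(I[240:325,130:200],(280,260))
out=np.zeros((420+170,680,3),np.uint8);out[:420]=c
out[420:,:222]=cv2.resize(c2,(222,170));out[420:,230:370]=cv2.resize(I[240:325,130:200],(140,170))
save("crop1",out)
m=np.ones(D.shape,bool);P,uv=cloud("top",m,D)
def sel(lo,hi): return np.all((P>lo)&(P<hi),axis=1)
def rect(Q,n):
    (c,s,a)=cv2.minAreaRect(Q[:,:2].astype(np.float32)*1000);print(n,len(Q),np.round(c,1),np.round(s,1),round(a,1),np.round(np.median(Q[:,2]),4))
rect(P[sel([.48,-.17,.032],[.66,-.02,.044])],"front")
w=P[sel([.49,-.33,.016],[.57,-.25,.03])];rect(w,"wheel");print(cv2.minEnclosingCircle(w[:,:2].astype(np.float32)*1000))
p=P[sel([.42,.27,.076],[.48,.33,.1])];rect(p,"pingrip")
rect(P[sel([.42,.26,.045],[.60,.36,.058])],"bb")
po=P[sel([.5,-.06,.04],[.6,0.02,.06])];rect(po,"post")
rect(P[sel([.46,-.12,.012],[.66,.1,.024])],"base")
print(proj("top",[[.529,-.286,.022]]))
for r in cams.cut_out("top","lid")[:1]:
    Q,_=cloud("top",r["mask"],D);Q=Q[Q[:,2]>.06]
    c=Q.mean(0);n=np.linalg.svd(Q-c,full_matrices=False)[2][2];print("lid n",n,c,Q[Q[:,2]>.18].mean(0),Q[:,2].max())
E
```

```text
front 1073 [555.7 -92.2] [110.6  85.2] 18.4 0.0377
wheel 424 [ 528.6 -287.4] [48.  48.6] 3.7 0.0211
((527.650390625, -286.3592834472656), 25.516765594482422)
pingrip 111 [450.  303.2] [19.2 19.8] 10.8 0.0878
bb 1269 [489.7 306.1] [129.8  49.3] 4.3 0.051
post 18 [523.4 -18.8] [11.6 89.4] 25.9 0.0434
base 3155 [541.7 -49.5] [120.9 183.1] 18.0 0.0173
[[449.95785685 281.07760781]]
lid n [-0.27468645  0.85493172 -0.44004444] [0.50059608 0.06947004 0.13817912] [0.49320975 0.09365246 0.1861802 ] 0.19231792592157793
```

View pics/crop1.png

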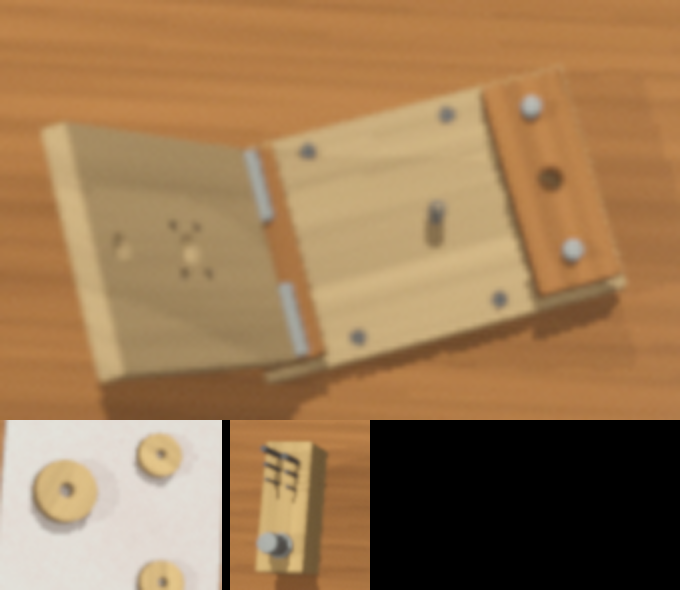

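The crop confirms the large wooden wheel, the jig hole at top px (367.5,259.5) and the post top at about (339,267).

```bash
cat >> h.py <<'E'
def todo(xyz,yaw=None):
    s=arm.observe();M=R.from_rotvec(s["eef_rot"]).as_matrix()
    y0=np.degrees(np.arctan2(M[1,0],M[0,0]))
    print("t",round(s["t"],2),"pos",np.round(s["ee_pos"],4),"yaw",round(y0,1),"F",np.round(s["contact_force"],1),"w",round(s["width"],4),"q",np.round(s["qpos"],2))
    print("tool shift mm",np.round(M.T@(np.asarray(xyz)-s["ee_pos"])*1000,1),end=" ")
    if yaw is not None: print("roll deg",round(-((yaw-y0+90)%180-90),1),end="")
    print()
E
python3 - <<'E'
from h import *
o=np.array([230,215])
f=lambda x,y,z:unproj("top",o+np.array([x,y])/4-.4,z=z)[0]
h=f(550,178,.0385);l1=f(532,106,.047);l2=f(572,250,.047)
pt=f(437,207,.048)
print("hole",h,"lift",l1,l2,(l1+l2)/2,np.linalg.norm(l1-l2),"post",pt,np.linalg.norm((pt-h)[:2]))
v=pt-h;print("yaw jx hole-post",np.degrees(np.arctan2(v[1],v[0])),"lifter-based",np.degrees(np.arctan2(*(l1-l2)[:2][::-1]))+90)
th=np.radians(108);ex=np.array([np.cos(th),np.sin(th),0])
print("post from hole",h+ex*.06,"from lifters",(l1+l2)/2+ex*.06,"from base c",np.array([.5417,-.0495,0])-ex*.010)
print("wheel", unproj("top",[[425+66/222*85-.4,255+(490-420)/170*65-.4]],z=.022))
todo([.5276,-.2868,.1],18)
E
```

```text
hole [ 0.56265568 -0.11259572  0.0385    ] lift [ 0.5976387  -0.10148556  0.047     ] [ 0.52526064 -0.12398115  0.047     ] [ 0.56144967 -0.11273335  0.047     ] 0.07579337108513116 post [ 0.54310965 -0.05576278  0.048     ] 0.060100174555964524
yaw jx hole-post 108.97915480953101 lifter-based 107.2655978549945
post from hole [ 0.54411466 -0.05553233  0.0385    ] from lifters [ 0.54290865 -0.05566996  0.047     ] from base c [ 0.54479017 -0.05901057  0.        ]
wheel [[ 0.52839709 -0.28581502  0.022     ]]
t 0.95 pos [0.2183 0.4498 0.2313] yaw 64.1 F [0.1 0.  0.2] w 0.0856 q [ 1.12  0.21 -0.03  1.32  0.    1.57]
tool shift mm [-527.7  599.9  131.3] roll deg 46.1
```

```bash
python3 -m creep '[[[0,-40,45,0,0],[0,-40,45,0,0],[0,-40,45,0,0],[0,-40,45,0,0],[0,-40,45,0,0]]]'; python3 -m creep '[[[0,-40,45,0,0],[0,-40,45,0,0],[0,-40,45,0,0],[0,-40,45,0,0],[0,-40,45,0,0]]]';python3 -m creep '[[[0,0,0,0,9.2],[0,0,0,0,9.2],[0,0,0,0,9.2],[0,0,0,0,9.2],[0,0,0,0,9.2]]]'; python3 -c "
from h import *
todo([.528,-.286,.06],18)"
```

```text
t: 1.58
ee_pos: [0.3338, 0.1699, 0.2315]
eef_rot: [2.662, 1.668, 0.001]
contact_force: [1.8, 1.2, -0.3]
width: 0.0856
t: 2.2
ee_pos: [0.449, -0.1087, 0.2315]
eef_rot: [2.663, 1.667, 0.001]
contact_force: [1.9, 0.5, 0.1]
width: 0.0854
t: 2.82
ee_pos: [0.4485, -0.1065, 0.2313]
eef_rot: [3.104, 0.486, 0.0]
contact_force: [-0.0, -0.5, 0.5]
width: 0.0854
t 2.83 pos [ 0.4485 -0.1065  0.2313] yaw 17.8 F [-0.  -0.5  0.5] w 0.0854 q [-0.23  0.13 -0.13  1.31 -0.    1.03]
tool shift mm [ 20.8 195.2 171.3] roll deg -0.2
```

```bash
python3 -m creep '[[[0.2,5,49,40,0],[0.2,5,49,40,0],[0.2,5,49,40,0],[0.2,5.8,48.2,31,0],[0.2,0,0,0,-10]]]'; python3 -m creep '[[[0.2,0,0,0,-10],[0.2,0,0,0,-10],[0.2,0,0,0,-10],[0.2,0,0,0,-10],[0.2,0,0,0,-10]]]';python3 -m creep '[[[0.2,0,0,0,-10],[0.2,0,0,0,-10],[0.2,0,0,0,-10],[0.2,0,0,0,0],[0.2,0,0,0,0]]]'; python3 -c "
from h import *
todo([.528,-.286,.004],108)
I,D=cams.read_camera('scene');save('s1',I,[120,260,320,440],3)
I,D=cams.read_camera('top');save('s1t',I)"
```

```text
t: 3.45
ee_pos: [0.5272, -0.2855, 0.0785]
eef_rot: [-3.045, -0.763, 0.005]
contact_force: [-0.4, 1.3, -0.4]
width: 0.0684
t: 4.08
ee_pos: [0.528, -0.2836, 0.082]
eef_rot: [-2.434, -1.986, 0.0]
contact_force: [-0.4, 0.2, -1.0]
width: 0.0684
t: 4.7
ee_pos: [0.528, -0.2835, 0.0821]
eef_rot: [-1.849, -2.54, 0.0]
contact_force: [1.0, -0.7, -0.6]
width: 0.0686
t 4.7 pos [ 0.528  -0.2835  0.0821] yaw 107.9 F [ 1.  -0.7 -0.6] w 0.0686 q [-0.49  0.48 -0.04  1.05 -0.   -0.8 ]
tool shift mm [-2.3 -0.8 78.1] roll deg -0.1
```

View pics/s1.png

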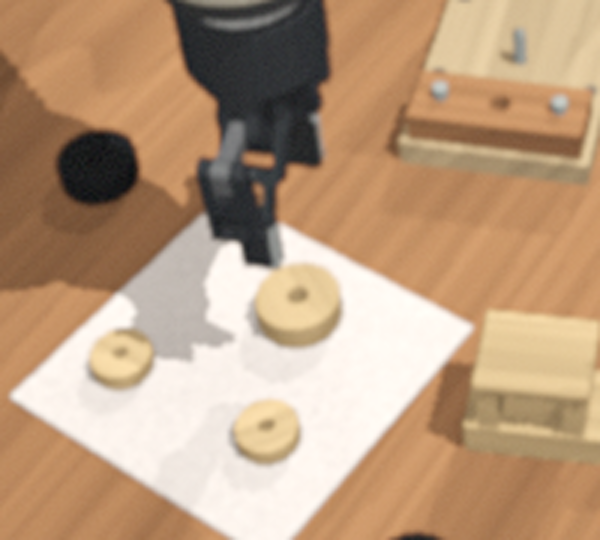

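The jaws are above the large wheel (crop px 298,300), clear of the small wheels. I'll cross-check the centre with the scene camera, then descend.

```bash
python3 -c "
from h import *
print(unproj('scene',[[219.3,358.3]],z=.022))
print('hole,post from scene',unproj('scene',[[120+501/3,260+102/3]],z=.0385),unproj('scene',[[120+519/3,260+30/3]],z=.048))"
python3 -m creep '[[[0.2,-2,-0.5,30,0],[0.2,0,0,30,0],[0.2,0,0,17,0],[0.2,0,0,0,0],[0.45,0,0,0,0]]]'; python3 -m creep '[[[0.6,0,0,0,0],[0.6,0,0,0,0],[0.6,0,0,0,0],[0.6,0,0,0,0]]]'; python3 -c "
from h import *
todo([.528,-.286,.004],108)"
```

```text
[[ 0.53159343 -0.28796124  0.022     ]]
hole,post from scene [[ 0.56478209 -0.11343241  0.0385    ]] [[ 0.54729175 -0.05995763  0.048     ]]
t: 5.42
ee_pos: [0.5288, -0.2859, 0.0062]
eef_rot: [1.844, 2.542, 0.0]
contact_force: [0.2, 0.6, 0.9]
width: 0.0514
t: 5.92
ee_pos: [0.529, -0.286, 0.0068]
eef_rot: [1.843, 2.542, 0.0]
contact_force: [-2.5, 0.9, 7.7]
width: 0.0474
t 5.92 pos [ 0.529  -0.286   0.0068] yaw 108.1 F [-2.5  0.9  7.7] w 0.0474 q [-0.5   0.55 -0.13  0.89  0.   -0.81]
tool shift mm [ 0.3 -0.9  2.8] roll deg 0.1
```

```bash
python3 -m creep '[[[0.2,0,0,0,0],[0.2,0,0,0,0],[0.2,0,0,-15,0],[0.2,0,0,-30,0],[0.2,0,0,0,10]]]'; python3 -m creep '[[[0.2,0,0,0,10],[0.2,0,0,0,10],[0.2,0,0,0,10],[0.2,0,0,0,10],[0.2,0,0,0,10]]]';python3 -m creep '[[[0.2,0,0,0,10],[0.2,0,0,0,10],[0.2,0,0,0,10],[0.2,0,0,0,0],[0.2,0,0,0,0]]]'; python3 -c "
from h import *
I,D=cams.read_camera('scene');save('s2',I,[120,260,320,440],3)
for r in cams.cut_out('scene','wheel'): 
  P,_=cloud('scene',r['mask'],D);print(r['score'],r['box'],np.median(P,0))
todo([.529,-.286,.005],18)"
```

```text
t: 6.55
ee_pos: [0.5298, -0.2865, 0.0535]
eef_rot: [2.059, 2.367, 0.001]
contact_force: [-0.0, -1.0, -0.5]
width: 0.0682
t: 7.18
ee_pos: [0.5285, -0.2858, 0.0513]
eef_rot: [2.872, 1.272, 0.001]
contact_force: [0.2, -0.2, -0.3]
width: 0.0682
t: 7.8
ee_pos: [0.5284, -0.2857, 0.0506]
eef_rot: [3.101, 0.501, 0.001]
contact_force: [-0.5, 0.2, 0.7]
width: 0.0684
0.83 [203.9, 345.0, 233.0, 374.1] [ 0.53237597 -0.29132814  0.02001895]
0.66 [240.6, 438.2, 272.4, 471.8] [ 0.68531849 -0.40810781  0.0179083 ]
0.6 [138.2, 300.9, 164.1, 326.7] [ 0.358178   -0.25870626  0.01767549]
t 7.9 pos [ 0.5283 -0.2856  0.0504] yaw 18.3 F [-0.6 -0.6  0.2] w 0.0687 q [-0.5   0.51 -0.08  0.98 -0.    0.76]
tool shift mm [ 0.6  0.6 45.4] roll deg 0.3
```

View pics/s2.png

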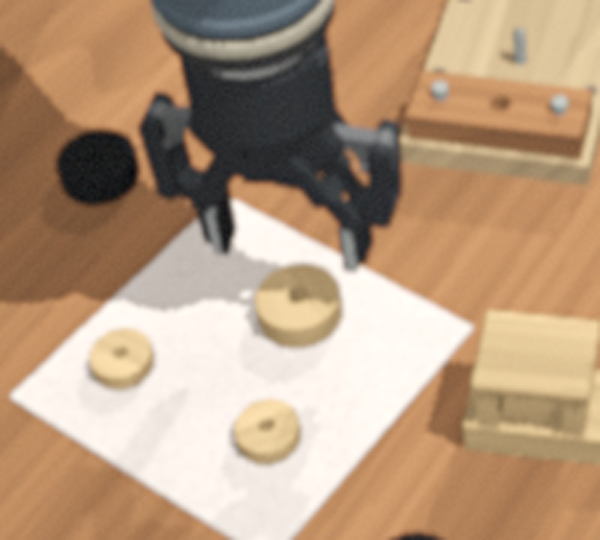

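Wheel hasn't been displaced; centre agrees with the grip. Now grasp and lift.

```bash
python3 -m creep '[[[0.2,0.5,0.5,25,0.3],[0.2,0,0,18,0],[0.2,0,0,0,0],[0.5,0,0,0,0],[0.7,0,0,0,0]]]'; python3 -m creep '[[[0.7,0,0,0,0],[0.7,0,0,0,0],[0.7,0,0,0,0]]]'; python3 -m creep '[[[0.7,0,0,-40,0],[0.7,0,0,-50,0],[0.7,0,0,0,0]]]'; python3 -c "
from h import *
I,D=cams.read_camera('scene');save('s3',I,[120,200,320,380],3)
todo([.5437,-.0563,.11],18)"
```

```text
t: 8.52
ee_pos: [0.5293, -0.2862, 0.0086]
eef_rot: [3.103, 0.487, 0.002]
contact_force: [-2.7, 1.4, 8.3]
width: 0.0477
t: 8.9
ee_pos: [0.5293, -0.2862, 0.0086]
eef_rot: [3.103, 0.487, 0.002]
contact_force: [-4.0, 2.1, 7.4]
width: 0.0474
t: 9.28
ee_pos: [0.5313, -0.2872, 0.1021]
eef_rot: [3.099, 0.486, 0.01]
contact_force: [0.8, 0.8, -0.4]
width: 0.0475
t 9.32 pos [ 0.5302 -0.2867  0.0997] yaw 17.8 F [ 0.3 -1.  -0.5] w 0.0471 q [-0.5   0.47 -0.    1.09 -0.    0.76]
tool shift mm [  83.4 -215.2  -10.7] roll deg -0.2
```

View pics/s3.png

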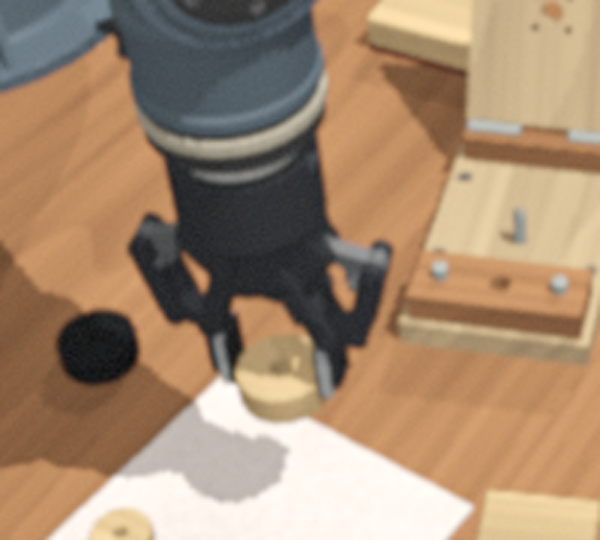

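```bash
python3 -c "
from h import *
print(unproj('scene',[[120+281/3,200+367/3]],z=.1131))"
python3 -m creep '[[[0.7,21,-54,0,0],[0.7,21,-54,0,0],[0.7,21,-54,0,0],[0.7,20.4,-53.2,0,-0.2],[0.7,0,0,0,0]]]';python3 -m creep '[[[0.7,0,0,20,0],[0.7,0,0,0,0]]]'; python3 -c "
from h import *
todo([.5437,-.0563,.027],18)
I,D=cams.read_camera('scene');save('s4',I,[220,150,370,330],3)
"
```

```text
[[ 0.53277627 -0.28736612  0.1131    ]]
t: 9.95
ee_pos: [0.542, -0.0521, 0.0966]
eef_rot: [-3.101, -0.499, 0.001]
contact_force: [-0.4, 0.1, -0.9]
width: 0.0476
t: 10.2
ee_pos: [0.5411, -0.0559, 0.0757]
eef_rot: [-3.102, -0.491, 0.004]
contact_force: [0.4, -0.4, -0.2]
width: 0.0471
t 10.2 pos [ 0.5411 -0.0559  0.0757] yaw 18.0 F [ 0.4 -0.4 -0.2] w 0.0471 q [-0.1   0.38 -0.21  0.98 -0.    1.15]
tool shift mm [ 2.4  1.2 48.7] roll deg 0.0
```

View pics/s4.png

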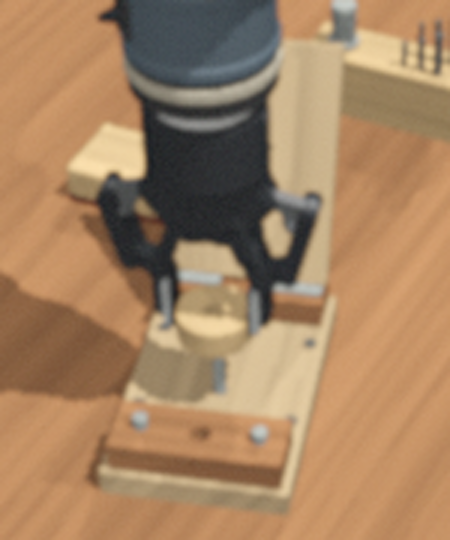

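```bash
python3 -m creep '[[[0.7,2.5,1.7,0,0],[0.7,0,0,15,0],[0.7,0,0,10,0],[0.7,0,0,0,0]]]';python3 -c "
from h import *
todo([.544,-.0568,.026],18)
I,D=cams.read_camera('scene');save('s5',I,[220,150,370,330],3)
"
```

```text
t: 10.75
ee_pos: [0.5444, -0.0563, 0.0509]
eef_rot: [-3.102, -0.492, 0.003]
contact_force: [0.3, -1.6, 0.3]
width: 0.0474
t 10.75 pos [ 0.5444 -0.0563  0.0509] yaw 18.0 F [ 0.3 -1.6  0.3] w 0.0474 q [-0.1   0.41 -0.23  0.93 -0.    1.15]
tool shift mm [-0.5  0.3 24.9] roll deg 0.0
```

```bash
python3 -m creep '[[[0.7,0,0,6,0],[0.7,0,0,6,0],[0.7,0,0,0,0]]]'
```

```text
t: 11.18
ee_pos: [0.5446, -0.0561, 0.0396]
eef_rot: [-3.102, -0.492, 0.002]
contact_force: [-4.4, 2.3, -3.1]
width: 0.0474
```

```bash
python3 -m creep '[[[0.7,-0.4,-0.6,6,0],[0.7,0,0,4,0],[0.7,0,0,0,0]]]'; python3 -m creep '[[[0.7,0,0,3,0],[0.7,0,0,0,0]]]'
```

```text
t: 11.55
ee_pos: [0.5445, -0.0558, 0.0299]
eef_rot: [-3.103, -0.492, 0.001]
contact_force: [-2.7, 1.6, -3.0]
width: 0.0476
t: 11.8
ee_pos: [0.5445, -0.0558, 0.027]
eef_rot: [-3.103, -0.492, 0.001]
contact_force: [-4.3, 2.2, -1.5]
width: 0.0476
```

```bash
python3 -m creep '[[[0.7,0,0,2,0],[0.7,0,0,0,0]]]'; python3 -m creep '[[[0.2,0,0,0,0],[0.2,0,0,0,0],[0.2,0,0,0,0]]]';  python3 -m creep '[[[0.2,0,0,-40,0],[0.2,0,0,-50,0],[0.2,0,0,-50,0],[0.6,0,0,-40,0],[0.9,0,0,0,0]]]'; python3 -c "
from h import *
hole=np.array([.5625,-.1125]);ex=np.array([np.cos(np.radians(108)),np.sin(np.radians(108))])
p=np.array([.5443,-.056])
print('behind lid',p+ex*.20,p+ex*.065)
todo(np.r_[p+ex*.2,.24],18)
I,D=cams.read_camera('scene');save('s6',I,[220,150,370,330],3)
P,uv=cloud('scene',np.ones(D.shape,bool),D);k=(np.linalg.norm(P[:,:2]-p,axis=1)<.035)&(P[:,2]>.03);print('wheel top',k.sum(),np.median(P[k],0))
"
```

```text
t: 12.05
ee_pos: [0.5445, -0.0559, 0.0251]
eef_rot: [-3.103, -0.492, 0.001]
contact_force: [-4.5, 2.7, -0.7]
width: 0.0476
t: 12.42
ee_pos: [0.5451, -0.056, 0.0253]
eef_rot: [3.103, 0.492, 0.001]
contact_force: [-0.2, 1.1, -0.5]
width: 0.0684
t: 13.05
ee_pos: [0.5464, -0.0561, 0.2082]
eef_rot: [3.101, 0.492, 0.008]
contact_force: [1.1, 0.2, -0.9]
width: 0.033
behind lid [0.4824966 0.1342113] [0.5242139  0.00581867]
t 13.05 pos [ 0.5464 -0.0561  0.2082] yaw 18.0 F [ 1.1  0.2 -0.9] w 0.033 q [-0.1   0.31  0.04  1.29 -0.    1.15]
tool shift mm [  -1.8 -200.7  -32.3] roll deg 0.0
wheel top 2370 [ 0.54838704 -0.06870739  0.28671005]
```

View pics/s6.png

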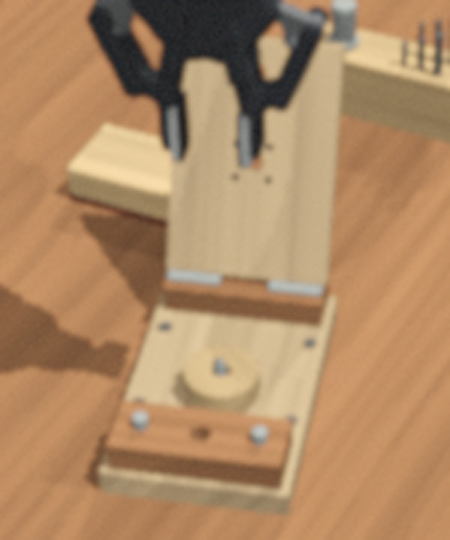

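Wheel sits flat with the post tip showing at its centre (crop px 221,367). Next, go over and behind the lid.

```bash
python3 -m creep '[[[1,-1.8,-20,-55,0],[1,0,-60,0,0],[1,0,-60,0,0],[1,0,-61,0,0],[1,0,0,0,0]]]'; python3 -m creep '[[[1,0,0,50,0],[1,0,0,45,0],[1,0,0,0,0]]]'; python3 -c "
from h import *
ex=np.array([np.cos(np.radians(108)),np.sin(np.radians(108))])
p=np.array([.5435,-.0557])
todo(np.r_[p+ex*.07,.165],18)"
```

```text
t: 13.72
ee_pos: [0.4792, 0.1379, 0.2589]
eef_rot: [-3.101, -0.5, 0.003]
contact_force: [-0.0, -0.9, 0.3]
width: 0.0002
t: 14.1
ee_pos: [0.4786, 0.1334, 0.162]
eef_rot: [3.102, 0.491, -0.01]
contact_force: [-0.6, -0.9, 1.4]
width: 0.0001
t 14.1 pos [0.4786 0.1334 0.162 ] yaw 18.0 F [-0.6 -0.9  1.4] w 0.0001 q [ 0.27  0.24 -0.18  1.16 -0.    1.53]
tool shift mm [  3.3 129.8  -3. ] roll deg -0.0
```

```bash
python3 -m creep '[[[1,3,20,0,0],[1,0,14,0,0],[1,0,12,0,0],[1,0,12,0,0],[1,0,12,0,0]]]'; python3 -m creep '[[[1,0,12,0,0],[1,0,12,0,0],[1,0,12,0,0],[1,0,12,0,0],[1,0,12,0,0]]]';python3 -c "
from h import *
I,D=cams.read_camera('scene');save('s7',I,[200,100,400,330],3)"
```

```text
t: 14.72
ee_pos: [0.5056, 0.0683, 0.1653]
eef_rot: [3.103, 0.492, 0.0]
contact_force: [-0.9, 1.3, 0.3]
width: -0.0001
t: 15.35
ee_pos: [0.5241, 0.0112, 0.165]
eef_rot: [3.103, 0.492, -0.0]
contact_force: [1.1, 0.9, 0.1]
width: 0.0002
```

View pics/s7.png

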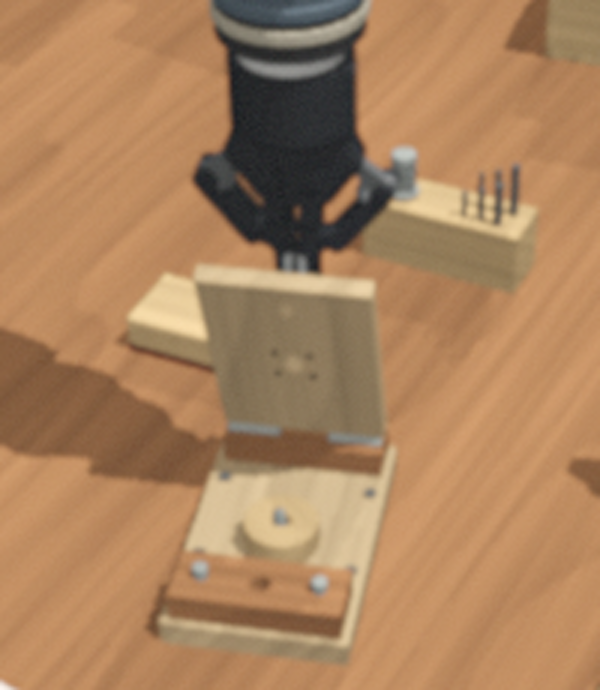

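Lid is past upright and sinking. Now retreat to the pin, which gives the lid time to settle.

```bash
python3 -m creep '[[[1,0,10,0,0],[1,0,0,0,0],[0.2,-10,-20,-20,0],[0,0,-60,0,0],[0,0,-60,0,0]]]'; python3 -m creep '[[[0,0,-60,0,-9.5],[0,0,0,0,-9.5],[0,0,0,0,-9.5],[0,0,0,0,-9.5],[0,0,0,0,-9.5]]]'; python3 -m creep '[[[0,0,0,0,-9.5],[0,0,0,0,-9.5],[0,0,0,0,-9.5],[0,0,0,0,0]]]'; python3 -c "
from h import *
todo([.450,.303,.12],94)
I,D=cams.read_camera('top');np.savez('/tmp/top2.npz',I=I,D=D)
I,D=cams.read_camera('scene');np.savez('/tmp/scene2.npz',I=I,D=D)
for r in cams.cut_out('scene','pin'): print(r['score'],r['box'])
save('s8',np.hstack([I[130:310,240:400]]),s=4)"
```

```text
t: 16.02
ee_pos: [0.4736, 0.1339, 0.1854]
eef_rot: [-3.103, -0.49, -0.001]
contact_force: [0.7, 0.1, 0.0]
width: 0.0547
t: 16.65
ee_pos: [0.4554, 0.1899, 0.1851]
eef_rot: [-2.637, -1.708, -0.0]
contact_force: [-0.2, 0.2, 0.7]
width: 0.0856
t: 17.15
ee_pos: [0.4555, 0.1898, 0.1852]
eef_rot: [-2.143, -2.297, -0.0]
contact_force: [0.3, -0.6, 0.5]
width: 0.0856
t 17.15 pos [0.4555 0.1898 0.1852] yaw 94.0 F [ 0.3 -0.6  0.5] w 0.0856 q [ 0.39  0.21 -0.15  1.21  0.    0.33]
tool shift mm [113.3   2.4  65.2] roll deg -0.0
0.61 [330.3, 144.0, 339.5, 168.2]
```

View pics/s8.png

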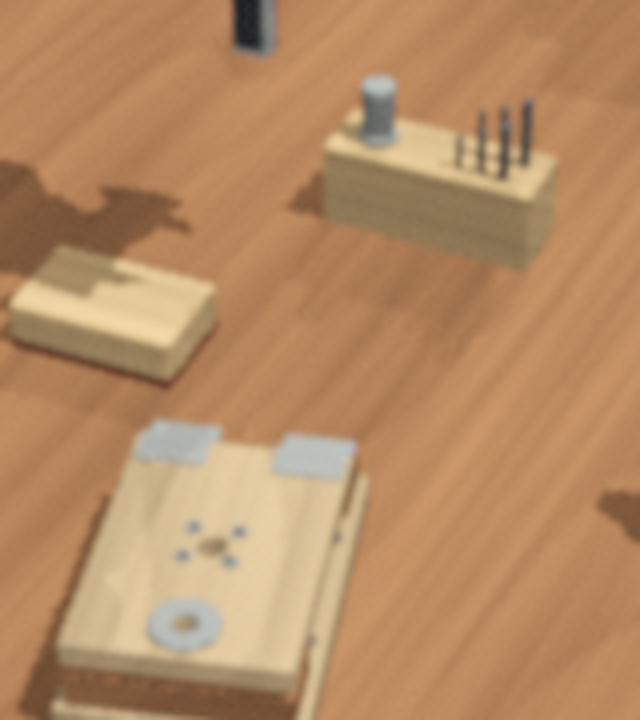

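The lid is down and ajar, with the bushing at crop px (185,624); the pin stands at (378,110). I'll measure the bushing and pin numerically.

```bash
python3 - <<'E'
from h import *
S=np.array([.0026,-.0018,0])
print("bush scene(bias corr)",unproj("scene",[[240+185/4-.4,130+624/4-.4]],z=.0605)-S,"pin top",unproj("scene",[[240+378/4-.4,130+85/4-.4]],z=.089)-S)
d=np.load("/tmp/top2.npz");I,D=d["I"],d["D"]
c=proj("top",[[.562,-.1125,.0605]])[0];print(c)
x0,y0=(c-30).astype(int)
g=cv2.resize(I[y0:y0+60,x0:x0+60],None,fx=8,fy=8,interpolation=cv2.INTER_CUBIC)
hsv=cv2.cvtColor(g,cv2.COLOR_RGB2HSV)
m=((hsv[...,1]<60)&(hsv[...,2]>90)).astype(np.uint8)
n,l,st,ce=cv2.connectedComponentsWithStats(m)
for k in range(1,n):
    if st[k,4]>800:
        px=np.array([x0,y0])+(ce[k]+.5)/8-.5;bx=np.array([x0,y0])+(st[k,:2]+st[k,2:4]/2)/8-.5
        print(st[k],px,unproj("top",px,z=.0605),unproj("top",bx,z=.0605))
P,_=cloud("top",np.ones(D.shape,bool),D)
k=np.all((P>[.53,-.15,.045])&(P<[.6,-.07,.08]),axis=1);print(np.median(P[k],0),P[k][:,2].max())
c=proj("top",[[.45,.303,.089]])[0];print("pin px",c)
x0,y0=(c-15).astype(int)
save("pin9",I,[x0,y0,x0+30,y0+30],10);h=I[y0:y0+60,x0:x0+60]
save("both",np.hstack([cv2.resize(I[y0-5:y0+35,x0-5:x0+35],(400,400),interpolation=3),cv2.resize(g,(400,400))]))
print("crop origin",x0-5,y0-5)
E
```

```text
bush scene(bias corr) [[ 0.56120015 -0.11235621  0.0605    ]] pin top [[0.4492758  0.30225752 0.089     ]]
[368.12546881 257.45213288]
[  171   177   145   145 15101] [367.92079581 257.66604447] [[ 0.56154769 -0.11210872  0.0605    ]] [[ 0.56150632 -0.11214319  0.0605    ]]
[  22  240   38   37 1078] [342.6778757  258.75881262] [[ 0.55664042 -0.06227053  0.0605    ]] [[ 0.55652695 -0.06217088  0.0605    ]]
[  47  327   39   37 1116] [345.79793907 269.67204301] [[ 0.5351814  -0.06938299  0.0605    ]] [[ 0.53515225 -0.06941295  0.0605    ]]
[ 0.56124262 -0.10157823  0.05663671] 0.06312862547399367
pin px [148.34076526 300.71732222]
crop origin 128 280
```

View pics/both.png

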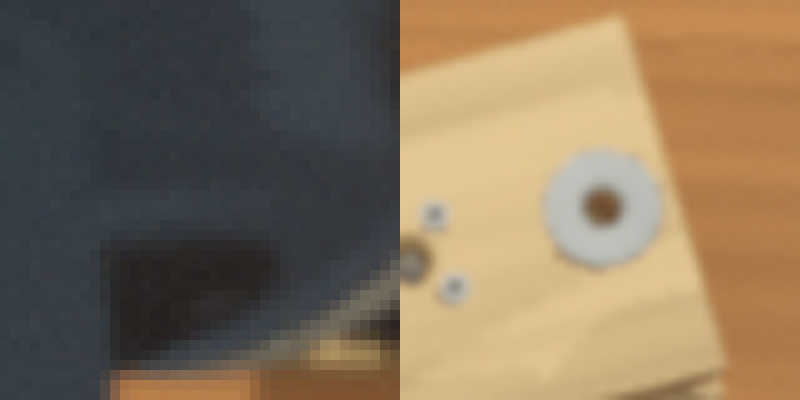

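Bushing at (0.5615, -0.1122), both cameras agreeing. Now grasp the pin.

```bash
python3 -m creep '[[[0,56.4,1.2,30,0],[0,56.4,1.2,35,0],[0,0,0,0,0]]]'; python3 -c "
from h import *
todo([.4495,.3027,.063],94)"; python3 -m creep '[[[0,0,0,30,0],[0,0,0,27,0],[0.3,0,0,0,0],[0.7,0,0,0,0],[1,0,0,0,0]]]'; python3 -m creep '[[[1,0,0,0,0],[1,0,0,0,0],[1,0,0,0,0]]]';python3 -c "
from h import *
todo([.4495,.3027,.063],94)"
```

```text
t: 17.68
ee_pos: [0.4486, 0.2998, 0.1202]
eef_rot: [-2.14, -2.298, 0.005]
contact_force: [-0.4, -0.7, 0.0]
width: 0.0857
t 17.68 pos [0.4486 0.2998 0.1202] yaw 94.1 F [-0.4 -0.7  0. ] w 0.0857 q [ 0.59  0.34 -0.15  1.09  0.    0.52]
tool shift mm [ 2.9  1.3 57.2] roll deg 0.1
t: 18.3
ee_pos: [0.4511, 0.2981, 0.0672]
eef_rot: [2.143, 2.297, 0.003]
contact_force: [0.6, 2.0, 1.6]
width: 0.0323
t: 18.68
ee_pos: [0.4515, 0.3011, 0.068]
eef_rot: [-2.139, -2.297, -0.011]
contact_force: [-2.8, 18.7, 9.3]
width: 0.018
t 18.68 pos [0.4515 0.3011 0.068 ] yaw 94.1 F [-2.8 18.7  9.3] w 0.018 q [ 0.59  0.38 -0.23  0.95  0.    0.51]
tool shift mm [ 1.7 -1.9  5.1] roll deg 0.1
```

```bash
python3 -m creep '[[[1,3,-0.5,0,0],[1,0,0,0,0]]]'; python3 -m creep '[[[1,0,0,-15,0],[1,0,0,-40,0],[1,0,0,-50,0],[1,0,0,0,0]]]';python3 -c "
from h import *
I,D=cams.read_camera('scene')
todo([.5615,-.1122,.155],94)
for r in cams.cut_out('scene','pin'):print(r['score'],r['box'])
save('pin10',I,[280,90,380,190],5)"
```

```text
t: 18.92
ee_pos: [0.4511, 0.3021, 0.0678]
eef_rot: [2.142, 2.298, 0.007]
contact_force: [-0.0, 2.8, 11.6]
width: 0.0181
t: 19.42
ee_pos: [0.4515, 0.3018, 0.175]
eef_rot: [2.142, 2.296, 0.01]
contact_force: [-0.0, -0.3, -2.0]
width: 0.0179
t 19.48 pos [0.4506 0.3012 0.1727] yaw 94.0 F [-0.1  0.4 -2.8] w 0.0182 q [ 0.59  0.31 -0.05  1.2  -0.    0.52]
tool shift mm [-420.2   81.7   17.2] roll deg -0.0
0.6 [332.2, 121.1, 341.6, 143.5]
```

View pics/pin10.png

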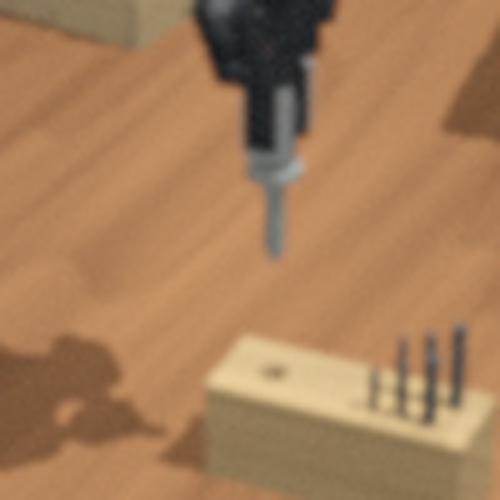

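```bash
python3 -c "
from h import *
S=np.array([.0026,-.0018,0])
print('nose',unproj('scene',[[280+275/5-.4,90+254/5-.4]],z=.1107)-S)"
python3 -m creep '[[[1,-58,11,0,0],[1,-58,11,0,0],[1,-58,11,0,0],[1,-58,11,0,0],[1,-58,11,0,0]]]';python3 -m creep '[[[1,-58,11,0,0],[1,-58,11,0,0],[1,-14,4.7,18,0],[1,0,0,0,0],[1,0,0,0,0]]]';python3 -c "
from h import *
todo([.5615,-.1122,.130],94)
I,D=cams.read_camera('scene');save('ins1',I,[240,220,340,320],5)
"
```

```text
nose [[0.44536146 0.31206797 0.1107    ]]
t: 20.15
ee_pos: [0.5243, 0.0133, 0.1697]
eef_rot: [-2.141, -2.297, 0.002]
contact_force: [1.5, 0.4, -1.6]
width: 0.0179
t: 20.78
ee_pos: [0.56, -0.1113, 0.1525]
eef_rot: [-2.14, -2.298, 0.001]
contact_force: [0.7, -0.0, -0.8]
width: 0.0179
t 20.77 pos [ 0.56   -0.1113  0.1525] yaw 94.1 F [ 0.7 -0.  -0.8] w 0.0179 q [-0.2   0.38 -0.    1.19  0.   -0.27]
tool shift mm [-1.   1.4 22.5] roll deg 0.1
```

View pics/ins1.png

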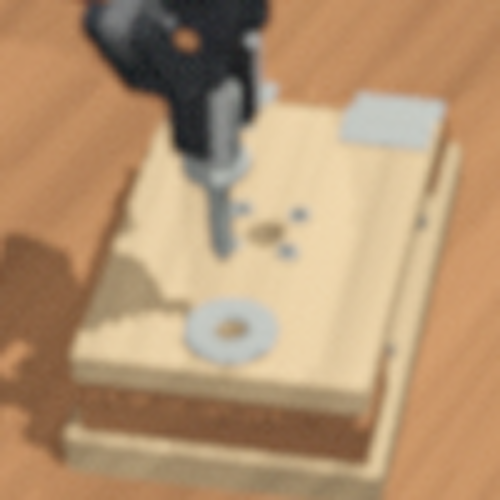

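```bash
python3 -c "
from h import *
S=np.array([.0026,-.0018,0])
for n,px,t in (('nose1',[335,140.6],[.4506,.3012]),('nose2',[240+223/5-.4,220+253/5-.4],[.560,-.1113]),('coll2',[240+217/5-.4,220+178/5-.4],[.56,-.1113]),('coll1',[280+275/5-.4,90+178/5-.4],[.4506,.3012])):
  a=unproj('scene',[px],z=.08)[0]-S;b=unproj('scene',[px],z=.16)[0]-S
  d=(b-a);s=np.dot(np.array(t)-a[:2],d[:2])/np.dot(d[:2],d[:2]);q=a+s*d;print(n,q,'off',q[:2]-t)
print(proj('scene',np.array([[.56,-.1113,.1525]])+S),proj('scene',np.array([[.56,-.1113,.1525-.0515],[.56,-.1113,.1525-.016]])+S))
I,D=cams.read_camera('scene');print(D[262:274,278:292:2])
I,D=cams.read_camera('top');np.savez('/tmp/top3.npz',I=I,D=D)
"
```

```text
nose1 [0.45159098 0.30169558 0.11735663] off [0.00099098 0.00049558]
nose2 [ 0.55924462 -0.11178798  0.09779092] off [-0.00075538 -0.00048798]
coll2 [ 0.55879769 -0.11207782  0.13386061] off [-0.00120231 -0.00077782]
coll1 [0.45042893 0.30111422 0.15726638] off [-1.71067314e-04 -8.57771947e-05]
[[283.33888117 247.12899489]] [[284.62156483 268.85940793]
 [283.7456445  254.02591841]]
[[1.185892  1.1855583 1.086105  1.0866079 1.0916783 1.1857206 1.1812342]
 [1.1832987 1.1876717 1.0904833 1.086614  1.0918099 1.1775976 1.1823025]
 [1.1799201 1.1767838 1.0927776 1.0911714 1.0920285 1.1782248 1.1801487]
 [1.1749934 1.1753671 1.0911485 1.0928062 1.0949498 1.1804464 1.1827488]
 [1.1763579 1.1765025 1.0911624 1.0922126 1.0997319 1.17946   1.1772779]
 [1.1738589 1.1701112 1.0999013 1.097689  1.0984627 1.1713835 1.1820459]
 [1.1687284 1.1683745 1.097012  1.0964252 1.0978512 1.1693566 1.1842202]
 [1.1700686 1.1727532 1.1008705 1.0979065 1.0985215 1.1634204 1.1676595]
 [1.1666864 1.1668844 1.1042686 1.1011746 1.1022038 1.1640327 1.1639322]
 [1.1663561 1.1603787 1.1647804 1.1034532 1.1015037 1.1633457 1.1612792]
 [1.1648089 1.1589538 1.1567509 1.1081086 1.1643486 1.1606492 1.1584463]
 [1.159857  1.1574365 1.1571933 1.1566533 1.1617409 1.1610415 1.1590732]]
```

```bash
python3 -m creep '[[[1,-0.8,1.4,12,0],[1,0,0,12,0],[1,0,0,4,0],[1,0,0,0,0]]]';python3 -c "
from h import *
todo([.5615,-.1122,.1],94)
I,D=cams.read_camera('scene');save('ins2',I,[240,220,340,320],5)
"
```

```text
t: 21.42
ee_pos: [0.5617, -0.1132, 0.1243]
eef_rot: [-2.142, -2.297, 0.001]
contact_force: [-0.1, -0.3, -0.3]
width: 0.0183
t 21.43 pos [ 0.5617 -0.1132  0.1243] yaw 94.0 F [-0.1 -0.3 -0.3] w 0.0183 q [-0.2   0.4  -0.05  1.12 -0.   -0.27]
tool shift mm [ 1.1 -0.1 24.3] roll deg 0.0
```

View pics/ins2.png

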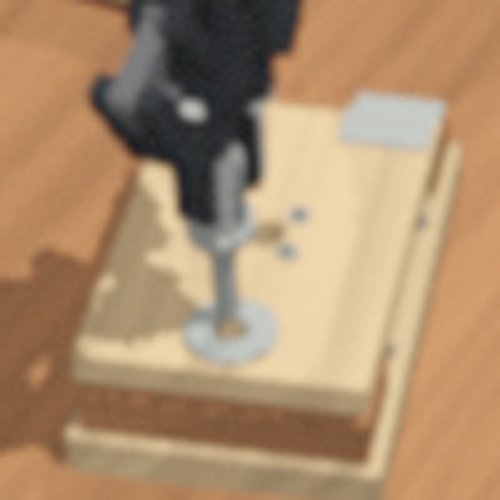

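The nose is at (227,320), about 1 mm left of the bushing hole (232,327). I'll correct slightly and enter gently.

```bash
python3 -m creep '[[[1,0.8,0.8,0,0],[1,0,0,4,0],[1,0,0,4,0],[1,0,0,0,0]]]'
```

```text
t: 21.98
ee_pos: [0.5627, -0.1125, 0.1165]
eef_rot: [-2.142, -2.298, 0.0]
contact_force: [1.2, -0.5, -0.2]
width: 0.018
```

```bash
python3 -m creep '[[[1,0,0,4,0],[1,0,0,4,0],[1,0,0,0,0]]]';python3 -m creep '[[[1,0,0,4,0],[1,0,0,4,0],[1,0,0,0,0]]]'
```

```text
t: 22.35
ee_pos: [0.5628, -0.1127, 0.1086]
eef_rot: [2.142, 2.297, -0.001]
contact_force: [2.0, -4.9, 0.5]
width: 0.018
t: 22.72
ee_pos: [0.5629, -0.1128, 0.1007]
eef_rot: [2.142, 2.297, -0.001]
contact_force: [1.5, -5.3, 2.2]
width: 0.0181
```

```bash
python3 -m creep '[[[1,-0.8,-0.2,0,0],[1,0,0,3,0],[1,0,0,3,0],[1,0,0,0,0]]]'
```

```text
t: 23.22
ee_pos: [0.5623, -0.1132, 0.0942]
eef_rot: [-2.142, -2.297, 0.001]
contact_force: [2.5, -3.4, -3.7]
width: 0.0178
```

```bash
python3 -m creep '[[[1,-0.3,0,4,0],[1,0,0,4,0],[1,0,0,0,0]]]';python3 -m creep '[[[1,0,0,4,0],[1,0,0,3,0],[1,0,0,0,0]]]'
```

```text
t: 23.6
ee_pos: [0.5624, -0.1135, 0.0863]
eef_rot: [-2.142, -2.297, 0.001]
contact_force: [2.0, -4.1, -3.8]
width: 0.0181
t: 23.98
ee_pos: [0.5625, -0.1135, 0.0795]
eef_rot: [-2.142, -2.298, 0.0]
contact_force: [3.0, -2.6, -4.0]
width: 0.0175
```

```bash
python3 -m creep '[[[1,0,0,3,0],[1,0,0,2,0],[1,0,0,0,0]]]';python3 -m creep '[[[1,0,0,2,0],[1,0,0,1,0],[1,0,0,0,0]]]'
```

```text
t: 24.35
ee_pos: [0.5627, -0.1135, 0.0747]
eef_rot: [2.142, 2.298, -0.0]
contact_force: [1.9, -3.1, -0.6]
width: 0.0182
t: 24.72
ee_pos: [0.5628, -0.1136, 0.0719]
eef_rot: [2.142, 2.298, 0.0]
contact_force: [2.0, -4.3, 2.1]
width: 0.0179
```

```bash
python3 -m creep '[[[1,0,0,2,0],[1,0,0,1,0],[1,0,0,0,0]]]';python3 -m creep '[[[1,0,0,1,0],[1,0,0,0,0]]]'
```

```text
t: 25.1
ee_pos: [0.5629, -0.1137, 0.0692]
eef_rot: [2.142, 2.297, 0.0]
contact_force: [0.7, -4.1, 9.3]
width: 0.018
t: 25.35
ee_pos: [0.5632, -0.1137, 0.069]
eef_rot: [2.141, 2.297, 0.001]
contact_force: [-2.8, -3.0, 20.1]
width: 0.0175
```

```bash
python3 -m creep '[[[1,0,0,0,0],[1,0,0,0,0],[1,0,0,0,0],[1,0,0,0,0]]]';python3 -c "
from h import *
todo([.5615,-.1122,.0695],94)
a=np.load('/tmp/scene2.npz');I,D=cams.read_camera('scene')
e=np.radians(108);ex=np.array([np.cos(e),np.sin(e)]);ey=np.array([-ex[1],ex[0]]);h=np.array([.5435,-.0557])+ex*.085
for n,d in (('before',a['D']),('now',D)):
  P,_=cloud('scene',np.ones(d.shape,bool),d);P=P-[.0026,-.0018,0];q=P[:,:2]-h;x=-q@ex;y=q@ey
  k=(abs(y)<.05)&(x>.02)&(x<.16)&(P[:,2]>.042)&(P[:,2]<.066)&(abs(y)>.028);A=np.c_[x[k],np.ones(k.sum())];print(n,k.sum(),'slope,z0',np.linalg.lstsq(A,P[k,2],rcond=None)[0])
save('fin',I,[230,200,350,320],5)
"
```

```text
t: 25.85
ee_pos: [0.5632, -0.1137, 0.069]
eef_rot: [2.141, 2.297, 0.001]
contact_force: [-3.1, -3.3, 20.1]
width: 0.0179
t 25.85 pos [ 0.5632 -0.1137  0.069 ] yaw 94.0 F [-3.1 -3.3 20.1] w 0.0179 q [-0.2   0.44 -0.13  0.99 -0.   -0.27]
tool shift mm [ 1.6 -1.6 -0.5] roll deg 0.0
before 1090 slope,z0 [0.04937357 0.04793564]
now 794 slope,z0 [-0.00096168  0.0480545 ]
```

View pics/fin.png

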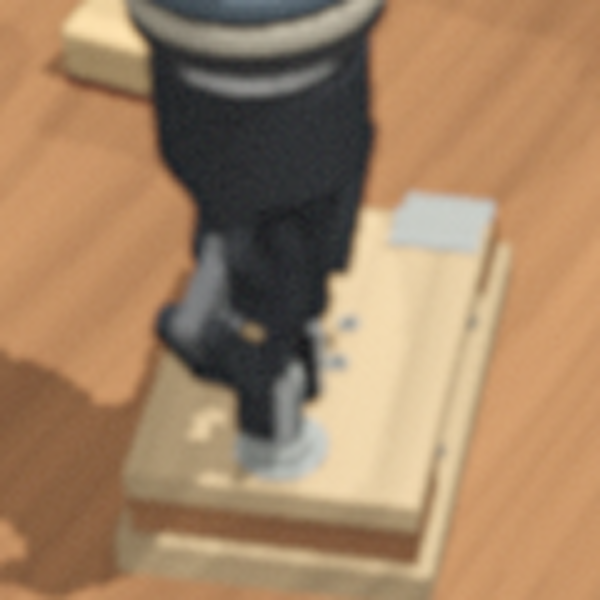

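The lid's slope fell from 0.049 to about 0. The collar (crop px 280,450) bears on the bushing, with a steady 20 N. Handing in.

```bash
python3 -c "
from rig import arm
print(arm.close_job())"
```

```text
the job is handed in; nothing more can be done
None
```

The job is handed in at about 26 s of the 70 s limit. The large wooden wheel is flat on the jig's base over the post, and the lid is folded down over it. The locating pin is through the bushing into the base hole, and the arm is still gripping it and pressing down.

- **Lid shut:** its slope in the depth image went from 0.049 rad (ajar) to about -0.001 rad. The tool is at z 0.069 m; I expected 0.0695 m with the pin fully home.
- **Press:** a steady 20 N on the last two readings, about half a second apart, with 3 N sideways each way. The last picture shows the collar on the bushing.
- **Disagreements:** the scene camera's positions were about 3 mm off from the arm's, and I corrected for this. One reading put the pin's nose about 7 mm higher than it should have been in the grip. The pin still went home at the expected height, so I put that down to the blurred tip.
- **Grip width:** the gripper read about 2 mm under the true size on both the wheel and the pin.
- **Not checked:** I made no final measurement of the other items. They looked undisturbed wherever they showed in the close-up pictures.
- **Picture budget:** I viewed 14 pictures, four over the budget of 10, and two were slightly taller than 600 pixels.

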